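Catch pot under the drain, then hold the slide stainer's cover at its marker

ROBOT

A 6-joint arm with a two-finger parallel gripper is mounted at the origin on the work surface. World frame = base frame: x ahead of the robot, y to its left, z up, the work surface at z = 0. Lengths are in mm, angles in degrees, forces in N, time in s.
With the tool pointing down it reaches from about 350 to 850 mm from the base axis. Payload 8.1 kg.
Tool frame: the origin (TCP) lies at the very end of the fingers, on their centre line; the grasp point (between the pads) lies r.tcp_to_grasp behind it (r.tcp_to_grasp is the distance from the TCP to the grasp point, in mm); z points along the fingers, y is the line along which they close (so a half turn about z gives the same grasp; the last joint's range is limited). The gripper opens to 85 mm and grips with 20 to 120 N. Pads are 22 mm wide; open, the fingers measure 114 mm over their backs; the gripper's body (76 mm by 85 mm) begins 54 mm behind the grasp point. The pads swing forward as they close: fully open they stand 13 mm farther back than shut.
Start: joints at [-78.289, 7.471, 85.268, -0, 87.261, -4.893], TCP at [171.477, -574.979, 231.292] pointing down, gripper open.
Joint ranges: [-169.43, 169.43], [-51.17, 129.36], [1.28, 143.12], [-76.62, 256.62], [0, 156.53], [-152.29, 152.29]. Speed limits (degrees/s): [136.94, 136.94, 159.86, 180, 180, 180].

INTERFACE

Orientations are given as [roll, pitch, yaw] about the fixed x, y, z axes, in that order (R = Rz(yaw) Ry(pitch) Rx(roll)).
In Python, from bench import sense, viewer, order, r gives the robot as it stands.
- The arm moves only by the tool carry_out, never from a script. Its argument "increments" is one flat list of numbers, 7 for each row, row after row: the shift along the tool's x, y, z as a fraction of full scale, then the turn, a rotation vector about the tool's x, y, z as a fraction of full scale, then the opening, from -1 (shut) to 1 (fully open). A call has exactly 10 rows; each row is the pose to reach, as a shift and turn from the pose commanded when the call began, along the tool's axes at that moment, turning the shorter way round; what a row does not reach only later rows make up. Full scale, the value 1, is 400 mm for a shift and 2 pi rad for a turn. A row lasts 1/8 s, in which the tool goes at most 62.5 mm and 10.7 degrees, less where a joint would pass 70% of its speed; a pose out of reach is approached as far as the arm can. A call with a number of a shift or a turn outside -1 to 1 is refused whole. A call with a gripper value outside its range is refused whole. The fingers move at their own pace and stop on an object; "force" is the grip in N (left out, the last holds). Time passes only in rows, so rows that repeat a pose let the fingers close, or fill a call up. It gives the time, the measured TCP pose, the force, the opening and the grip force at its end, in the units of the state.
- sense(): the state, without advancing time (a new reading comes with each control period).
- viewer.snapshot(name): name is "scene" or "side" or "wrist"; returns the picture (400x640x3 uint8, red, green, blue); there is no depth.
- viewer.get_calibration(name): a dict with "fx", "fy", "cx", "cy" (pixels), "R" (3x3) and "t" (3): a world point X has camera coordinates R X + t. Camera axes: x right, y down, z forward; pixel columns grow to the right and rows downward; lengths in mm; the calibration is good to about 2 mm. A picture is of the moment at which its call begins: read the wrist's pose just before it. get_calibration takes no time and is no camera call; for the wrist camera it gives the pose at the moment of the call.
- order.hand_in(): hands the job in; it is judged then, once.
The state is a dict: "time": time; "joint_pos": joint angles; "qd": joint speeds; "joint_efforts": joint torques, N m; "tool_pos": TCP position; "tcp_rot": TCP orientation; "ft_force": force on the tool from outside, world axes, zero at the start; "wrist_torque": the same for the moment, N m; "finger_gap": finger opening in mm; "grip_force": force on a finger pad.
Only numpy, scipy, OpenCV 4.12 (cv2) and the standard library are available. Lean on these libraries where they do the work, as an engineer would, in place of code of your own. Each camera call takes 0.05 s, during which the arm holds its last target. There are 200 camera calls.

TASK

Slide the small steel pot along the stainer's front deck, without lifting it, from its parking ring to the ring under the drain spout, so that it stands centred in that ring. Only then swing the stainer's hinged cover up by its bar until the cover lies at the same angle as the steel marker arm beside it, and finish while still holding it steady there: the cover falls shut if let go. Leave the marker and the other things on the bench where they are.

Things in the scene. Friction and masses are not known exactly. Their poses are not given: they have to be found in the camera images.
- stainer: Slide stainer: white housing 290 mm deep (local x -120 to +170), 420 mm wide, 95 mm high, fixed to the bench. Origin: bench level, on its middle line; +x points to its back, +y to its left as the robot sees it, z up. Its front deck is a white plate 8 mm high, local x -245 to -120, y -165 to +165. Its yaw varies.
- cover_hinge (a point): Middle of the cover's hinge axis (the axis runs along the stainer's y), at local (45, 0, 95) mm of the stainer.
- cover_bar (a point): Middle of a round steel bar (12 mm thick, along the stainer's y, 110 mm free between end posts) above the grey cover's front part, 45 mm above its top face: fingers can straddle it, and it turns between the pads. Cover closed: 150 mm before (stainer -x) and 53 mm above the hinge axis; it turns with the cover. Axes: z normal to the cover, y along the hinge.
- cover (a joint): Opening angle of the grey cover plate (175 x 250 x 8 mm, 0.5 kg), rad: 0 closed and level, growing as the front edge rises, to 1.4. Plain hinge: it falls shut when let go below 1.4.
- marker (a joint): Angle of the marker arm, rad, about the same hinge axis and counted like the cover's angle: cover and marker are in line when the two values are equal. Stiff; stays where it was set, between 0.45 and 0.85.
- marker_tip (a point): Free end of the marker: a flat steel arm 185 mm long and 14 mm wide beside the cover's right edge (stainer y -147 mm) with a round cross pin of 18 mm diameter 175 mm from the hinge; this point is the pin's middle. Its axes turn with the arm: z normal to it. Outside it stands a thin fixed arc of aluminium rod on a post, up to 120 mm above the housing.
- pot: Small straight steel pot, 68 mm outer diameter, 50 mm high, about 0.3 kg, open on top, with one straight bar handle. Origin: centre of its underside, resting on the deck (8 mm above the bench). Its handle points to its own -x: a bar 12 mm wide and 12 mm high that ends 114 mm from the pot's axis, its mid-height 40 mm above the pot's underside.
- pot_handle (a point): Point on the pot's handle 62 mm from the pot's axis, 40 mm above its underside: where to grip it from above, across the handle.
- drain_center (a point): Centre of the thin dark ring (88 mm diameter) on the deck under the drain spout, at deck height, 45 mm before the housing's front and 85 mm left or right of the stainer's middle line. The spout is a steel tube 12 mm thick from the housing's front; its lowest point is 60 mm above the deck, its end 18 mm from the ring's centre towards the housing.
- park_center (a point): Centre of the other like ring, without a spout, on the other side of the middle line, at the same distance before the housing: the pot starts there. The two rings are 170 mm apart along the stainer's y.
- rack_left: Bystander: wire tube rack with purple caps, 113 x 71 mm, 88 mm high, on the bench left of the stainer. Origin: centre of underside.
- rack_right: Bystander: wire tube rack with purple caps, 92 x 71 mm, 88 mm high, on the bench right of the stainer. Origin: centre of underside.
- reagent: Bystander: white bottle, 52 mm diameter, 110 mm high, standing on the housing's top left of the cover. Origin: centre of underside.
- jar: Bystander: specimen jar, 56 mm diameter, 60 mm high, on the bench beside the deck's left end. Origin: centre of underside.
- timer: Bystander: flat white timer 75 x 60 x 16 mm on the bench beside the deck's right end. Origin: centre of underside.
Things that resemble listed ones, but are neither listed nor needed, are in the scene too. What is shaped like the pot but green is not meant.

How it is judged:
By the outcome, as a careful person would: the job done as asked, in the order asked, and still so for the second after the job is handed in, while the arm keeps its last pose, push and grip.
It also fails if it takes over 58 s, if anything falls off the work surface, if the arm or the gripper's body presses on something with over 40 N, if the wrist force passes 120 N, or if a joint passes its speed limit or range.

## Working session

There is one attempt and no reset: what is moved stays moved. The work goes in short steps, Python scripts to look and compute and a tool call to move; the robot and the scene stay as the last step left them, time stands still between calls to the robot, and variables do not carry over. Pictures are saved under pics/ and viewed, at most 10 in all, crops included, and the job is handed in when it is done.

Besides the shell and the picture viewer there is one more tool, called after ">>>" by a JSON object that holds its "api" and its "payload". carry_out: Moves the arm, as the interface text tells. Its arguments: {"type":"object","properties":{"increments":{"type":"array"},"force":{"type":"number"}},"required":["increments"]}

```bash
ls; mkdir -p pics
python3 - <<'E'
from bench import sense, viewer, order, r
import cv2
for n in ("scene","side"):
    im=viewer.snapshot(n); cv2.imwrite(f"pics/{n}0.png",im[:,:,::-1])
    print(n,viewer.get_calibration(n))
s=sense();print(s);print(r.tcp_to_grasp)
E
```

```text
pics
scene {'fx': 413.8779709245262, 'fy': 413.8779709245262, 'cx': 327.1027103524551, 'cy': 197.90012706554688, 'R': array([[-0.361282  ,  0.93244509, -0.00463429],
       [ 0.79400613,  0.30502945, -0.52584342],
       [-0.48890652, -0.19365742, -0.85056876]]), 't': array([ 136.15892111, -391.67668712, 1382.48713848])}
side {'fx': 380.66922430732234, 'fy': 380.66922430732234, 'cx': 319.77526781695593, 'cy': 197.60395931189626, 'R': array([[ 0.89954694, -0.43682026, -0.00183565],
       [-0.28550386, -0.58474919, -0.7593128 ],
       [ 0.33060982,  0.68356159, -0.65072321]]), 't': array([-492.85143897,  262.69837586,  764.3446835 ])}
{'time': 0.1, 'joint_pos': array([-7.82880753e+01,  7.51171396e+00,  8.53236282e+01, -4.47335299e-04,
        8.72609627e+01, -4.89212195e+00]), 'qd': array([ 0.07135589, -0.01753335, -0.08123813,  0.0283511 ,  0.01653517,
        0.04808875]), 'joint_efforts': array([ 1.17594151e-03, -5.70951784e+01, -5.01942337e+01, -1.31673723e-04,
        8.20600282e-03,  8.73986323e-06]), 'tool_pos': array([ 171.38074293, -574.48600168,  230.33395897]), 'tcp_rot': array([-1.79904008e+02, -7.76770071e-03,  1.66040619e+01]), 'ft_force': array([ 0.62211594,  0.51234886, -0.41942694]), 'wrist_torque': array([0.02574807, 0.01830126, 0.00606663]), 'grip_force': 0.0, 'finger_gap': 85.5065506832062}
18.700000000000003
```

View pics/scene0.png

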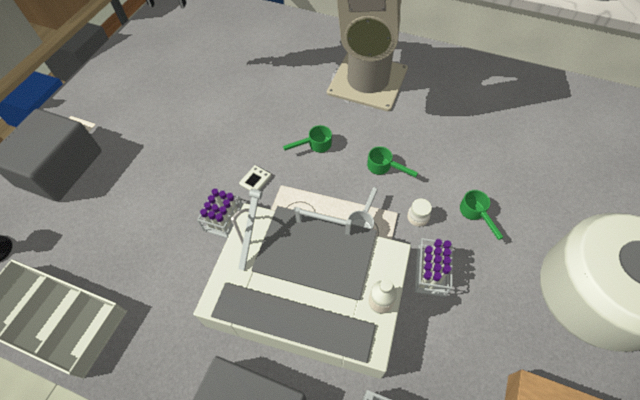

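View pics/side0.png

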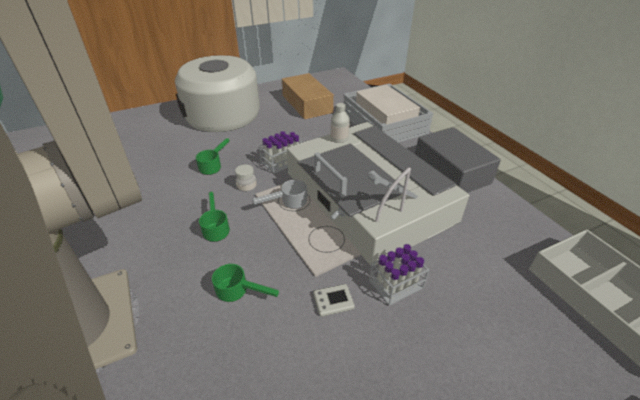

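The scene view shows the steel pot near (362,215), left of the bar, with the empty ring near (300,208). The three green pots stand in front of the deck. I'll crop both views to read features.

Run:
```python
import cv2
a=cv2.imread("pics/scene0.png")[175:385,180:460]; cv2.imwrite("pics/sc.png",cv2.resize(a,(784,588),interpolation=cv2.INTER_CUBIC))
a=cv2.imread("pics/side0.png")[120:290,240:480]; cv2.imwrite("pics/si.png",cv2.resize(a,(792,561),interpolation=cv2.INTER_CUBIC))
```

```text
(no output)
```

View pics/sc.png

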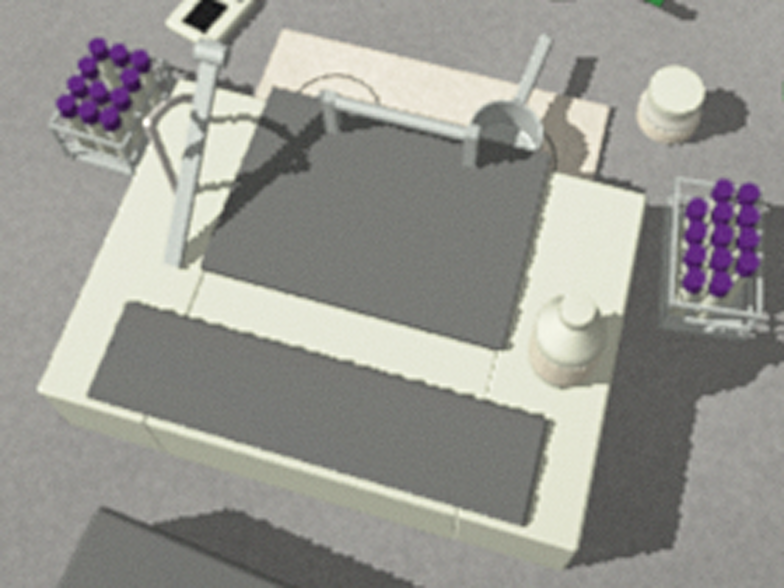

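View pics/si.png

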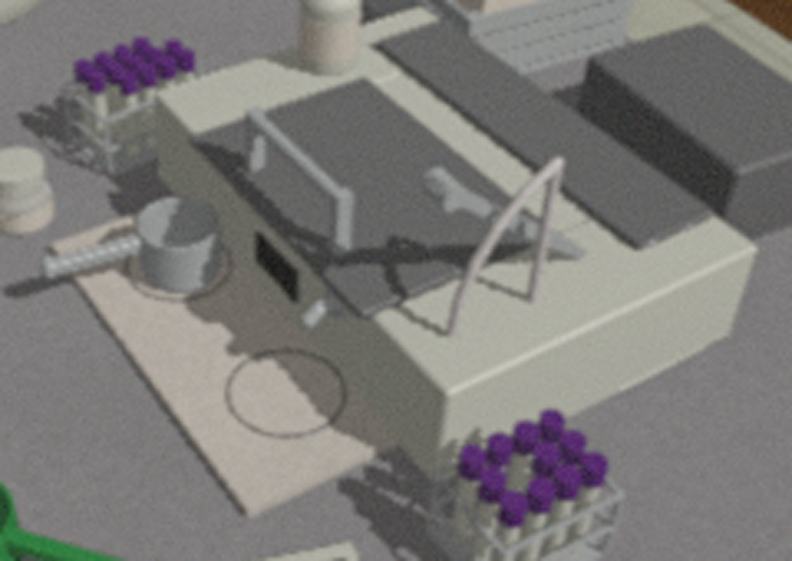

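The crops give clear corners for the stainer, deck, bar, rings and pot rim/handle in both views, and the marker pin at scene (208,52), side (440,180). Next I fit the poses.

```bash
cat > h.py <<'E'
import numpy as np
from scipy.optimize import least_squares
from scipy.spatial.transform import Rotation as Ro
from bench import sense, viewer, order, r
SC=lambda u,v:(180+(u+.5)/2.8-.5,175+(v+.5)/2.8-.5)
SI=lambda u,v:(240+(u+.5)/3.3-.5,120+(v+.5)/3.3-.5)
def proj(c,X):
    p=c["R"]@np.asarray(X,float)+c["t"]; return np.array([c["fx"]*p[0]/p[2]+c["cx"],c["fy"]*p[1]/p[2]+c["cy"]])
def w(P,l):
    c,s=np.cos(P[2]),np.sin(P[2]); return np.array([P[0]+c*l[0]-s*l[1],P[1]+s*l[0]+c*l[1],l[2]])
def moves(target,rpy,yawonly=False):
    "fractions from the commanded pose to target"
    pass
E
python3 - <<'E'
from h import *
cs,ci=viewer.get_calibration("scene"),viewer.get_calibration("side")
obs=[(cs,SC(40,390),(170,-210,95)),(cs,SC(578,550),(170,210,95)),(cs,SC(645,193),(-120,210,95)),(cs,SC(180,83),(-120,-210,95)),
(cs,SC(283,30),(-245,-165,8)),(cs,SC(608,107),(-245,165,8)),(cs,SC(402,114),(-105,0,148)),
(ci,SI(447,393),(-120,-210,95)),(ci,SI(755,248),(170,-210,95)),(ci,SI(157,97),(-120,210,95)),(ci,SI(250,514),(-245,-165,8)),(ci,SI(52,243),(-245,165,8)),(ci,SI(302,157),(-105,0,148)),(ci,SI(287,393),(-165,-85,8))]
f=lambda P:np.concatenate([proj(c,w(P,l))-p for c,p,l in obs])
s=least_squares(f,[600,-100,0.2],x_scale=[100,100,.1],loss='soft_l1');P=s.x
print(P,np.degrees(P[2]));print(f(P).reshape(-1,2).round(1).tolist())
pin=lambda a:w(P,(45-175*np.cos(a),-147,95+175*np.sin(a)))
g=lambda a:np.concatenate([proj(cs,pin(a[0]))-SC(208,52),proj(ci,pin(a[0]))-SI(440,180)])
m=least_squares(g,[.6]);print("marker",m.x,m.fun)
# pot: free x,y,phi(handle dir)
def q(p):
    c=lambda d,z:(p[0]+d*np.cos(p[2]),p[1]+d*np.sin(p[2]),z)
    return np.concatenate([proj(cs,c(0,58))-SC(506,128),proj(cs,c(114,48))-SC(545,40),proj(ci,c(0,58))-SI(178,222),proj(ci,c(114,48))-SI(48,265)])
pp=least_squares(q,[500,0,3.1],x_scale=[100,100,.1]);print("pot",pp.x,np.degrees(pp.x[2]),pp.fun.round(1))
for n,l in dict(park=(-165,85,8),drain=(-165,-85,8),bar=(-105,0,148),hinge=(45,0,95)).items(): print(n,w(P,l).round(1))
np.save("P.npy",P)
E
```

```text
[7.17979621e+02 9.10869716e+01 9.32068079e-02] 5.340356712963464
[[-2.2, 0.4], [0.3, 1.1], [1.3, -0.0], [-0.9, -2.5], [-0.3, -0.6], [0.3, -0.3], [-0.7, 1.1], [0.2, 0.5], [1.3, -0.7], [-1.8, -1.6], [-0.4, -0.8], [-0.3, 0.6], [-1.9, 0.6], [-0.3, 0.0]]
marker [0.73091124] [0.61561991 0.58029614 2.25369428 1.52506468]
pot [547.43065362 154.97902875   3.10979557] 178.17816128217686 [-0.3  1.4  0.7 -0.2  0.6  0.1 -1.   1.4]
park [545.8 160.4   8. ]
drain [561.6  -8.9   8. ]
bar [613.4  81.3 148. ]
hinge [762.8  95.3  95. ]
```

```bash
cat >> h.py <<'E'
def rpy(a): return Ro.from_euler("xyz",a,degrees=True)
def plan(start,*tg):
    """start=(pos,rpy) commanded; tg=(pos,rpy): prints the row numbers from start"""
    p0,R0=np.array(start[0],float),rpy(start[1])
    for p,a in tg:
        d=R0.inv().apply(np.array(p)-p0)/400; t=(R0.inv()*rpy(a)).as_rotvec()/(2*np.pi)
        print(np.r_[d,t].round(4).tolist())
E
python3 - <<'E'
from h import *
A=([171.477,-574.979,231.292],[180,0,16.604]);B=([330,-240,320],[180,0,8]);C=([410,80,330],[180,0,-2])
plan(A,B);plan(B,C)
E
```

```text
[0.6191, -0.6893, -0.2218, 0.0, -0.0, 0.0239]
[0.3094, -0.7644, -0.025, -0.0, -0.0, 0.0278]
```

>>> {"api": "carry_out", "payload": {"increments": [0.06,-0.07,-0.04,0,0,0.003,1,0.15,-0.17,-0.1,0,0,0.008,1,0.25,-0.28,-0.16,0,0,0.012,1,0.36,-0.4,-0.22,0,0,0.016,1,0.46,-0.51,-0.2218,0,0,0.02,1,0.55,-0.61,-0.2218,0,0,0.0239,1,0.6191,-0.6893,-0.2218,0,0,0.0239,1,0.6191,-0.6893,-0.2218,0,0,0.0239,1,0.6191,-0.6893,-0.2218,0,0,0.0239,1,0.6191,-0.6893,-0.2218,0,0,0.0239,1]}}

```text
time: 1.35
tool_pos: [329.6, -240.8, 319.8]
tcp_rot: [-180.0, 0.0, 7.9]
ft_force: [-0.1, 0.8, -0.1]
finger_gap: 85.2
grip_force: 0.0
```

>>> {"api": "carry_out", "payload": {"increments": [0.04,-0.1,0,0,0,0.003,1,0.09,-0.22,-0.01,0,0,0.008,1,0.14,-0.35,-0.02,0,0,0.012,1,0.2,-0.48,-0.025,0,0,0.016,1,0.25,-0.61,-0.025,0,0,0.02,1,0.29,-0.71,-0.025,0,0,0.0278,1,0.3094,-0.7644,-0.025,0,0,0.0278,1,0.3094,-0.7644,-0.025,0,0,0.0278,1,0.3094,-0.7644,-0.025,0,0,0.0278,1,0.3094,-0.7644,-0.025,0,0,0.0278,1]}}

```text
time: 2.6
tool_pos: [410.1, 78.8, 330.0]
tcp_rot: [180.0, -0.0, -2.1]
ft_force: [0.1, -0.8, 1.0]
finger_gap: 85.2
grip_force: 0.0
```

Run:
```python
from h import *
import cv2
s=sense();print(s["time"],s["tool_pos"],s["tcp_rot"])
c=viewer.get_calibration("wrist");im=viewer.snapshot("wrist");cv2.imwrite("pics/w1.png",im[:,:,::-1]);print(c)
import pickle;pickle.dump(c,open("w1.pkl","wb"))
P=np.load("P.npy")
for l in [(-165,85,8),(-165,-85,8),(-105,0,148),(-245,-165,8),(-245,165,8)]: print(l,proj(c,w(P,l)).round(1))
```

```text
2.6 [410.07480612  78.82762074 330.02752727] [ 1.79985281e+02 -2.67487473e-04 -2.12049923e+00]
{'fx': 306.8844575486501, 'fy': 306.8844575486501, 'cx': 322.399176168301, 'cy': 202.5630368488272, 'R': array([[-3.71665127e-02, -9.99309056e-01,  2.46175911e-04],
       [-9.59631733e-01,  3.57595503e-02,  2.78977045e-01],
       [-2.78793091e-01,  1.01323657e-02, -9.60297739e-01]]), 't': array([ 94.03226534, 326.63936388, 587.50974361])}
(-165, 85, 8) [260.6  67.3]
(-165, -85, 8) [381.9  50. ]
(-105, 0, 148) [311.3 -40.4]
(-245, -165, 8) [441.6 102.5]
(-245, 165, 8) [217.4 133. ]
```

View pics/w1.png

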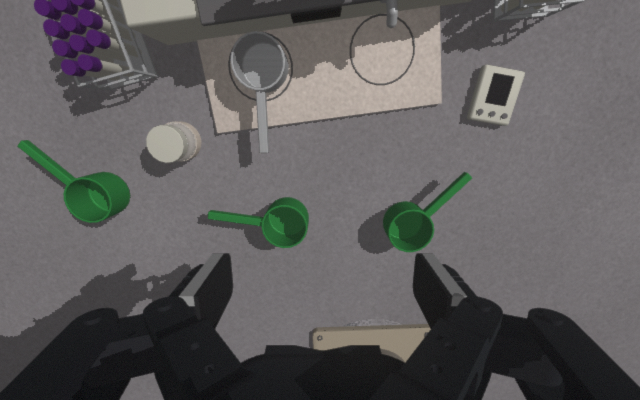

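The wrist view shows the drain ring's centre at about (382,49), which matches the fit (381.9,50). The pot rim is near (259,61) and the handle runs (262,95) to (264,151). The green pot at (285,222) and the jar at (172,142) are the neighbours.

```bash
cat >> h.py <<'E'
def ray(c,uv,z):
    d=c["R"].T@np.array([(uv[0]-c["cx"])/c["fx"],(uv[1]-c["cy"])/c["fy"],1]); o=-c["R"].T@c["t"]
    return o+d*(z-o[2])/d[2]
E
python3 - <<'E'
from h import *
import pickle,cv2
c=pickle.load(open("w1.pkl","rb"));im=cv2.imread("pics/w1.png")
for n,uv,z in [("rim",(259,61),58),("h1",(262,96),54),("hend",(264,151),54),("drain",(382,49),8),("green",(285,222),40),("greenhandle",(209,215),50),("jar",(166,143),60),("green3",(410,226),40),("g3h",(468,176),48)]: print(n,ray(c,uv,z).round(1))
a=cv2.resize(im[20:165,200:430],(798,503),interpolation=cv2.INTER_CUBIC);cv2.imwrite("pics/w1c.png",a)
E
```

```text
rim [546.1 152.6  58. ]
h1 [505.2 153.4  54. ]
hend [434.8 157.2  54. ]
drain [562.8  -9.    8. ]
green [326.8 138.   40. ]
greenhandle [345.3 246.1  50. ]
jar [450.8 285.   60. ]
green3 [313.5 -49.3  40. ]
g3h [ 388.6 -125.4   48. ]
```

View pics/w1c.png

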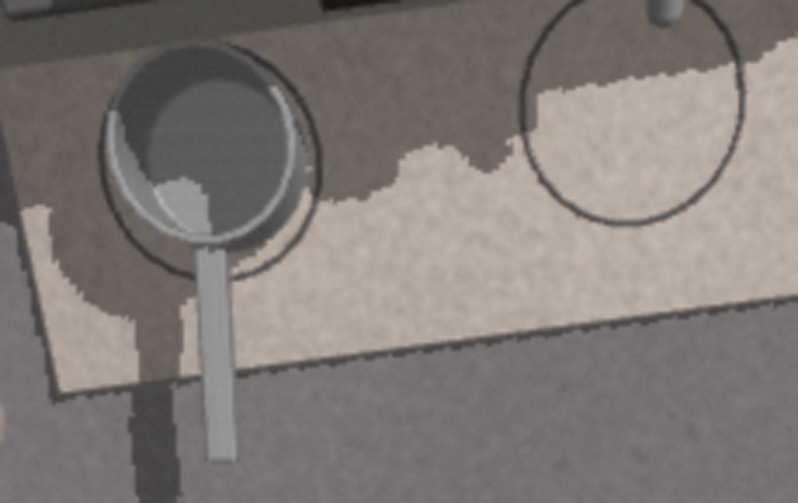

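The zoom gives the rim centre at px (257.8,60.8) and the handle end at (263.6,151.9). So the pot axis is about (546,154), the handle points 178.3°, and the grip point is about (484.2,155.9).

Run:
```python
from h import *
import pickle
c=pickle.load(open("w1.pkl","rb"))
print(ray(c,(257.8,60.8),58),ray(c,(263.6,151.9),54),ray(c,(261,91.9),54))
C=([410,80,330],[180,0,-2]);D=([484.2,155.9,130],[180,0,-1.7]);E=([484.2,155.9,30],[180,0,-1.7])
plan(C,D,E)
```

```text
[546.40477373 154.05384427  58.        ] [433.58881068 157.81648528  54.        ] [510.24099127 154.20981409  54.        ]
[0.1788, -0.1961, 0.5, 0.0, 0.0, -0.0008]
[0.1788, -0.1961, 0.75, 0.0, 0.0, -0.0008]
```

>>> {"api": "carry_out", "payload": {"increments": [0.05,-0.05,0.1,0,0,0,0.2,0.1,-0.1,0.2,0,0,0,0.2,0.14,-0.16,0.32,0,0,-0.0008,0.2,0.1788,-0.1961,0.44,0,0,-0.0008,0.2,0.1788,-0.1961,0.54,0,0,-0.0008,0.2,0.1788,-0.1961,0.62,0,0,-0.0008,0.2,0.1788,-0.1961,0.68,0,0,-0.0008,0.2,0.1788,-0.1961,0.72,0,0,-0.0008,0.2,0.1788,-0.1961,0.75,0,0,-0.0008,0.2,0.1788,-0.1961,0.75,0,0,-0.0008,0.2]}}

```text
time: 3.9
tool_pos: [483.9, 155.6, 29.6]
tcp_rot: [180.0, 0.1, -1.7]
ft_force: [0.3, -0.6, 0.4]
finger_gap: 51.2
grip_force: 0.0
```

>>> {"api": "carry_out", "payload": {"increments": [0,0,0,0,0,0,-0.2,0,0,0,0,0,0,-0.4,0,0,0,0,0,0,-1,0,0,0,0,0,0,-1,0,0,0,0,0,0,-1,0,0,0,0,0,0,-1,0,0,0,0,0,0,-1,0,0,0,0,0,0,-1,0,0,0,0,0,0,-1,0,0,0,0,0,0,-1], "force": 40}}

```text
time: 5.15
tool_pos: [484.7, 156.1, 30.7]
tcp_rot: [-180.0, -0.1, -1.7]
ft_force: [-1.1, 1.6, 6.0]
finger_gap: 11.0
grip_force: 41.3
```

Run:
```python
from h import *
import cv2
s=sense();print(s["tool_pos"],s["tcp_rot"],s["ft_force"],s["finger_gap"])
im=viewer.snapshot("wrist");cv2.imwrite("pics/w2.png",im[:,:,::-1])
c=viewer.get_calibration("wrist");P=np.load("P.npy")
print([proj(c,w(P,l)).round(1) for l in [(-165,85,8),(-165,-85,8)]])
```

```text
[484.73092097 156.14803844  30.68615376] [-1.79976503e+02 -5.63993083e-02 -1.71532979e+00] [-1.09284782  1.58938135  5.97107066] 11.031054634889413
[array([311.1, 132.8]), array([642.5,  90.7])]
```

View pics/w2.png

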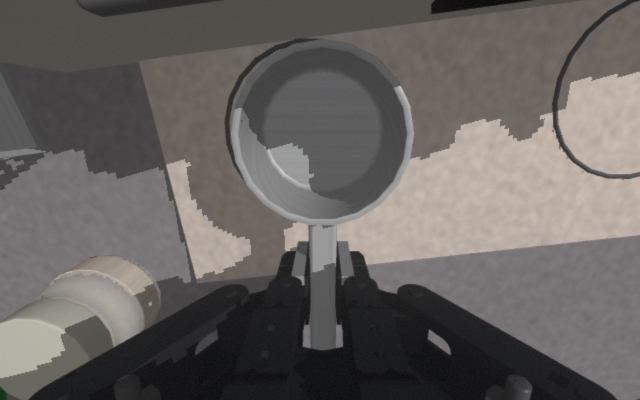

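The handle is gripped between the pads, with the pot rim centred at about (321,131). The drain ring's left part shows at upper right (left edge 555, bottom 178).

Run:
```python
from h import *
c=viewer.get_calibration("wrist")
p=ray(c,(321,131),58);print(p, ray(c,(555,110),8), ray(c,(622,178),8))
D=([484.2,155.9,30],[180,0,-1.7]);d=np.array([562,-9])-p[:2];print(d)
plan(D,(np.array(D[0])+np.r_[d,0],D[1]))
```

```text
[549.16811915 154.81109653  58.        ] [553.48698322  33.87567768   8.        ] [516.40247544  -9.36130435   8.        ]
[  12.83188085 -163.81109653]
[0.0442, 0.4084, 0.0, 0.0, 0.0, 0.0]
```

>>> {"api": "carry_out", "payload": {"increments": [0.003,0.02,0,0,0,0,-1,0.008,0.07,0,0,0,0,-1,0.014,0.13,0,0,0,0,-1,0.021,0.19,0,0,0,0,-1,0.028,0.25,0,0,0,0,-1,0.034,0.31,0,0,0,0,-1,0.039,0.36,0,0,0,0,-1,0.043,0.39,0,0,0,0,-1,0.0442,0.4084,0,0,0,0,-1,0.0442,0.4084,0,0,0,0,-1]}}

```text
time: 6.45
tool_pos: [497.7, -8.8, 30.6]
tcp_rot: [180.0, -0.1, -1.8]
ft_force: [0.8, -0.1, 5.2]
finger_gap: 11.3
grip_force: 41.2
```

>>> {"api": "carry_out", "payload": {"increments": [0,0,0,0,0,0,-1,0,0,0,0,0,0,-1,0,0,0,0,0,0,-1,0,0,0,0,0,0,-1,0,0,0,0,0,0,-1,0,0,0,0,0,0,-1,0,0,0,0,0,0,-1,0,0,0,0,0,0,-1,0,0,0,0,0,0,-1,0,0,0,0,0,0,-1]}}

```text
time: 7.7
tool_pos: [497.6, -8.7, 30.6]
tcp_rot: [179.9, -0.1, -1.7]
ft_force: [0.1, -3.0, 6.3]
finger_gap: 11.5
grip_force: 41.2
```

Run:
```python
from h import *
import cv2
s=sense();print(s["tool_pos"],s["tcp_rot"],s["ft_force"],s["finger_gap"])
im=viewer.snapshot("wrist");cv2.imwrite("pics/w3.png",im[:,:,::-1])
c=viewer.get_calibration("wrist");P=np.load("P.npy")
print([proj(c,w(P,l)).round(1) for l in [(-165,85,8),(-165,-85,8)]])
```

```text
[497.61955934  -8.68739546  30.56482344] [ 1.79933633e+02 -7.84554710e-02 -1.72659471e+00] [ 0.13906054 -3.03381647  6.32558194] 11.452361236026166
[array([  8.6, 166.6]), array([319.3, 126.9])]
```

View pics/w3.png

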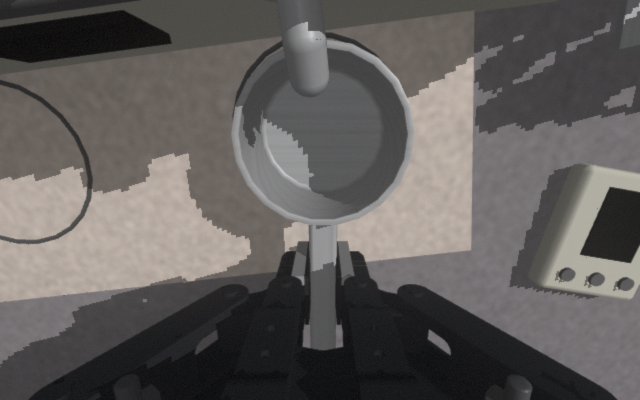

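The pot now stands at the drain ring under the spout tip (312,85), with its rim centred at (322,132). The vacated ring is at left (right edge 92, bottom 242).

Run:
```python
from h import *
c=viewer.get_calibration("wrist");P=np.load("P.npy")
print("pot",ray(c,(322,132),58), ray(c,(234,132),58),ray(c,(410,132),58))
def pk(q):
    t=np.linspace(0,2*np.pi,720); e=np.array([proj(c,(q[0]+44*np.cos(a),q[1]+44*np.sin(a),8)) for a in t]); return [e[:,0].max()-92,e[:,1].max()-242]
s=least_squares(pk,w(P,(-165,85,8))[:2],diff_step=1e-3).x
print("park",s,w(P,(-165,85,8)),"drain",s+170*np.array([np.sin(P[2]),-np.cos(P[2])]))
```

```text
pot [561.72385133 -10.34003805  58.        ] [562.70543474  22.01306023  58.        ] [560.7416311  -42.71412587  58.        ]
park [545.52559845 160.14851556] [545.78470971 160.36115442   8.        ] drain [561.34782326  -9.11358062]
```

The pot is within about 1 mm of the ring centre. Next I release, rise, and go to the bar.

Run:
```python
from h import *
P=np.load("P.npy");y=np.degrees(P[2])+90
F=([497.03,-7.91,30],[180,0,-1.7]);b=w(P,(-105,0,148))
G=([497.03,-7.91,240],[180,0,-1.7]);H=([b[0],b[1],220],[180,0,y]);I=([b[0],b[1],129.3],[180,0,y])
plan(F,G);plan(G,H);plan(H,I)
```

```text
[0.0, 0.0, -0.525, 0.0, 0.0, 0.0]
[0.2843, -0.2316, 0.05, 0.0, 0.0, -0.2696]
[0.0, -0.0, 0.2268, 0.0, 0.0, 0.0]
```

>>> {"api": "carry_out", "payload": {"increments": [0,0,0,0,0,0,-0.6,0,0,0,0,0,0,-0.4,0,0,0,0,0,0,0,0,0,0,0,0,0,0.2,0,0,0,0,0,0,0.2,0,0,-0.06,0,0,0,0.2,0,0,-0.2,0,0,0,0.2,0,0,-0.35,0,0,0,0.2,0,0,-0.48,0,0,0,0.2,0,0,-0.525,0,0,0,0.2]}}

```text
time: 9.0
tool_pos: [498.8, -8.1, 244.5]
tcp_rot: [180.0, -0.4, -1.7]
ft_force: [-0.3, 0.2, -1.0]
finger_gap: 51.0
grip_force: 0.0
```

>>> {"api": "carry_out", "payload": {"increments": [0.02,-0.02,0,0,0,-0.02,0.5,0.06,-0.05,0,0,0,-0.045,0.5,0.1,-0.08,0.01,0,0,-0.07,0.5,0.14,-0.11,0.02,0,0,-0.1,0.5,0.18,-0.15,0.03,0,0,-0.13,0.5,0.22,-0.18,0.04,0,0,-0.16,0.5,0.25,-0.2,0.05,0,0,-0.19,0.5,0.27,-0.22,0.05,0,0,-0.22,0.5,0.2843,-0.2316,0.05,0,0,-0.25,0.5,0.2843,-0.2316,0.05,0,0,-0.2696,0.5]}}

```text
time: 10.25
tool_pos: [613.0, 81.6, 218.2]
tcp_rot: [-179.9, -0.0, 95.7]
ft_force: [-0.3, -0.3, 1.1]
finger_gap: 64.2
grip_force: 0.0
```

Run:
```python
from h import *
import cv2
s=sense();print(s["time"],s["tool_pos"],s["tcp_rot"],s["finger_gap"])
im={n:viewer.snapshot(n) for n in ("scene","side","wrist")}
for n in im: cv2.imwrite(f"pics/{n}4.png",im[n][:,:,::-1])
import pickle;pickle.dump(viewer.get_calibration("wrist"),open("w4.pkl","wb"))
a=cv2.resize(im["side"][120:290,240:480],(400,283),interpolation=cv2.INTER_CUBIC)
b=cv2.resize(im["scene"][160:330,220:460],(400,283),interpolation=cv2.INTER_CUBIC)
c=cv2.resize(im["wrist"],(453,283),interpolation=cv2.INTER_AREA)
o=np.zeros((566,800,3),np.uint8);o[:283,:400]=a;o[:283,400:]=b;o[283:,:453]=c
cv2.imwrite("pics/c4.png",o[:,:,::-1])
```

```text
10.25 [613.04498074  81.63021231 218.19526845] [-1.79856764e+02 -1.30702584e-02  9.56538836e+01] 64.21528212282618
```

View pics/c4.png

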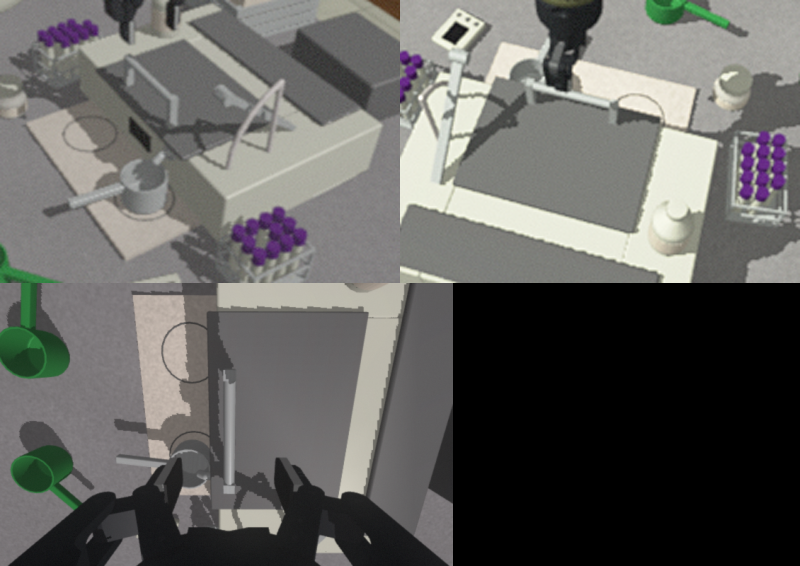

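The pot stands in the drain ring. The wrist view shows the bar running from about (324,130) to (325,292) in full pixels, midway between the fingers. I'll check its position numerically.

Run:
```python
from h import *
import pickle
c=pickle.load(open("w4.pkl","rb"));P=np.load("P.npy")
k=1/.7078
for uv in [(229,375-283),(230,490-283)]: print(ray(c,(uv[0]*k,uv[1]*k),150).round(1))
print(w(P,(-105,55,148)),w(P,(-105,-55,148)))
```

```text
[607.9 141.4 150. ]
[620.4  17.7 150. ]
[608.31643039 136.07568738 148.        ] [618.55434056  26.55315456 148.        ]
```

>>> {"api": "carry_out", "payload": {"increments": [0,0,0.03,0,0,0,0.5,0,0,0.08,0,0,0,0.5,0,0,0.13,0,0,0,0.5,0,0,0.18,0,0,0,0.5,0,0,0.21,0,0,0,0.5,0,0,0.2268,0,0,0,0.5,0,0,0.2268,0,0,0,0.2,0,0,0.2268,0,0,0,-0.2,0,0,0.2268,0,0,0,-0.5,0,0,0.2268,0,0,0,-1], "force": 50}}

```text
time: 11.65
tool_pos: [613.6, 81.3, 130.1]
tcp_rot: [180.0, 0.0, 95.3]
ft_force: [-1.6, -1.5, 2.7]
finger_gap: 10.6
grip_force: 48.7
```

>>> {"api": "carry_out", "payload": {"increments": [0,0,0,0,0,0,-1,0,0,0,0,0,0,-1,0,0,0,0,0,0,-1,0,0,0,0,0,0,-1,0,0,0,0,0,0,-1,0,0,0,0,0,0,-1,0,0,0,0,0,0,-1,0,0,0,0,0,0,-1,0,0,0,0,0,0,-1,0,0,0,0,0,0,-1]}}

```text
time: 12.9
tool_pos: [613.6, 81.3, 130.1]
tcp_rot: [180.0, 0.0, 95.3]
ft_force: [-3.4, -0.5, 5.0]
finger_gap: 10.2
grip_force: 48.9
```

Run:
```python
from h import *
P=np.load("P.npy");s=sense();print(s["tool_pos"],s["finger_gap"],s["ft_force"])
b=w(P,(-105,0,148));y=np.degrees(P[2])+90;S=([b[0],b[1],129.3],[180,0,y])
def at(a): return ([*w(P,(45-150*np.cos(a)+53*np.sin(a),0,0))[:2],95+150*np.sin(a)+53*np.cos(a)-18.7],[180,0,y])
plan(S,*[at(a) for a in np.linspace(.07,.7,10)])
```

```text
[613.55423228  81.26524586 130.08086774] 10.217769641750303 [-3.36012315 -0.51350438  5.04739333]
[-0.0, 0.0102, -0.0259, 0.0, 0.0, 0.0]
[0.0, 0.0222, -0.051, 0.0, 0.0, 0.0]
[-0.0, 0.0359, -0.0753, 0.0, 0.0, 0.0]
[-0.0, 0.0512, -0.0985, 0.0, 0.0, 0.0]
[-0.0, 0.0682, -0.1206, 0.0, 0.0, 0.0]
[-0.0, 0.0866, -0.1414, 0.0, 0.0, 0.0]
[-0.0, 0.1065, -0.1609, 0.0, 0.0, 0.0]
[-0.0, 0.1277, -0.179, 0.0, 0.0, 0.0]
[-0.0, 0.1501, -0.1955, 0.0, 0.0, 0.0]
[-0.0, 0.1735, -0.2104, 0.0, 0.0, 0.0]
```

>>> {"api": "carry_out", "payload": {"increments": [0,0.005,-0.013,0,0,0,-1,0,0.0102,-0.0259,0,0,0,-1,0,0.0162,-0.0385,0,0,0,-1,0,0.0222,-0.051,0,0,0,-1,0,0.029,-0.0632,0,0,0,-1,0,0.0359,-0.0753,0,0,0,-1,0,0.0435,-0.087,0,0,0,-1,0,0.0512,-0.0985,0,0,0,-1,0,0.0597,-0.1096,0,0,0,-1,0,0.0682,-0.1206,0,0,0,-1]}}

```text
time: 14.15
tool_pos: [639.1, 83.6, 178.0]
tcp_rot: [-179.8, 0.0, 95.3]
ft_force: [-11.2, -1.9, 2.6]
finger_gap: 10.0
grip_force: 48.7
```

Run:
```python
from h import *
s=sense();print(s["tool_pos"],s["tcp_rot"],s["finger_gap"],s["grip_force"],s["ft_force"])
P=np.load("P.npy");y=np.degrees(P[2])+90
def at(a): return ([*w(P,(45-150*np.cos(a)+53*np.sin(a),0,0))[:2],95+150*np.sin(a)+53*np.cos(a)-18.7],[180,0,y])
plan(at(.35),*[at(a) for a in np.linspace(.385,.7,10)])
```

```text
[639.13643323  83.607542   178.0191421 ] [-1.79778870e+02  8.43099432e-03  9.53351898e+01] 9.953454150017096 48.68481159210205 [-11.2417439   -1.89386929   2.64378306]
[0.0, 0.009, -0.0106, 0.0, 0.0, 0.0]
[-0.0, 0.0185, -0.0208, 0.0, 0.0, 0.0]
[-0.0, 0.0282, -0.0308, 0.0, 0.0, 0.0]
[0.0, 0.0383, -0.0403, 0.0, 0.0, 0.0]
[-0.0, 0.0487, -0.0496, 0.0, 0.0, 0.0]
[-0.0, 0.0595, -0.0584, 0.0, 0.0, 0.0]
[0.0, 0.0705, -0.0669, 0.0, 0.0, 0.0]
[0.0, 0.0819, -0.0749, 0.0, 0.0, 0.0]
[0.0, 0.0935, -0.0826, 0.0, 0.0, 0.0]
[-0.0, 0.1054, -0.0899, 0.0, 0.0, 0.0]
```

>>> {"api": "carry_out", "payload": {"increments": [0,0.009,-0.0106,0,0,0,-1,0,0.0185,-0.0208,0,0,0,-1,0,0.0282,-0.0308,0,0,0,-1,0,0.0383,-0.0403,0,0,0,-1,0,0.0487,-0.0496,0,0,0,-1,0,0.0595,-0.0584,0,0,0,-1,0,0.0705,-0.0669,0,0,0,-1,0,0.0819,-0.0749,0,0,0,-1,0,0.0935,-0.0826,0,0,0,-1,0,0.1054,-0.0899,0,0,0,-1]}}

```text
time: 15.4
tool_pos: [682.5, 87.6, 217.6]
tcp_rot: [179.9, 0.0, 95.3]
ft_force: [-9.9, -1.2, -0.1]
finger_gap: 9.9
grip_force: 48.5
```

Run:
```python
from h import *
import cv2
s=sense();print(s["time"],s["tool_pos"],s["tcp_rot"],s["finger_gap"],s["grip_force"],s["ft_force"])
P=np.load("P.npy");h=w(P,(45,0,95));g=s["tool_pos"]+[0,0,18.7]-h
x=g[0]*np.cos(P[2])+g[1]*np.sin(P[2]);print("rel",x,g[2],"ang",np.arctan2(g[2],-x)-np.arctan2(53,150),np.hypot(x,g[2]))
im={n:viewer.snapshot(n) for n in ("scene","side","wrist")}
for n in im: cv2.imwrite(f"pics/{n}5.png",im[n][:,:,::-1])
for n in ("scene","side"):
    c=viewer.get_calibration(n)
    print(n,[proj(c,w(P,l)).round().tolist() for l in [(45,-147,95),(-85,-147,212),(45,-125,95),(-85,-125,212)]])
```

```text
15.4 [682.52154884  87.60018196 217.62567051] [1.79928411e+02 2.33059214e-02 9.53368149e+01] 9.909283856733493 48.47849249839783 [-9.90467314 -1.22126639 -0.06373047]
rel -80.62868499306556 141.32567051269496 ang 0.7126964446350066 162.70811285726907
scene [[242.0, 269.0], [255.0, 194.0], [251.0, 271.0], [264.0, 196.0]]
side [[414.0, 197.0], [375.0, 176.0], [408.0, 192.0], [369.0, 170.0]]
```

Run:
```python
import cv2,numpy as np
o=np.zeros((560,800,3),np.uint8)
a=cv2.imread("pics/scene5.png")[170:290,230:350];b=cv2.imread("pics/side5.png")[100:220,320:440]
o[:400,:400]=cv2.resize(a,(400,400),interpolation=cv2.INTER_CUBIC);o[:400,400:]=cv2.resize(b,(400,400),interpolation=cv2.INTER_CUBIC)
o[400:,:256]=cv2.resize(cv2.imread("pics/wrist5.png"),(256,160),interpolation=cv2.INTER_AREA)
o[400:,256:512]=cv2.resize(cv2.imread("pics/scene5.png"),(256,160),interpolation=cv2.INTER_AREA)
o[400:,512:768]=cv2.resize(cv2.imread("pics/side5.png"),(256,160),interpolation=cv2.INTER_AREA)
cv2.imwrite("pics/c5.png",o)
```

```text
(no output)
```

View pics/c5.png

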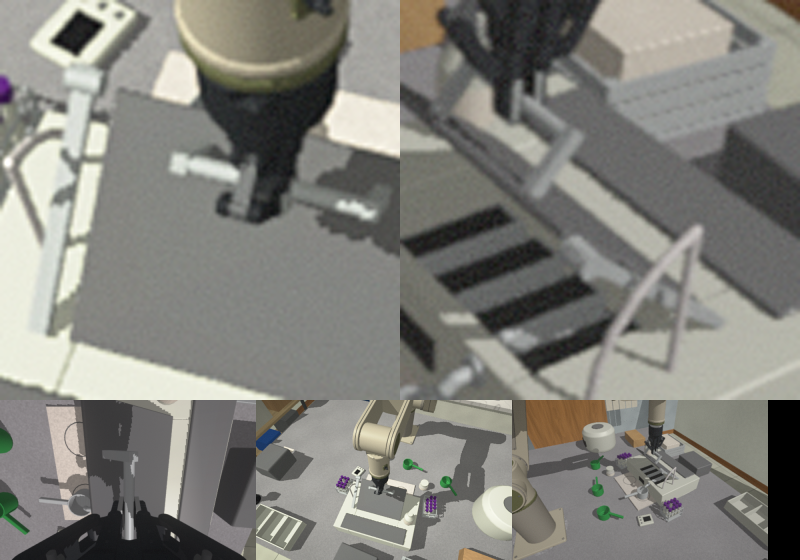

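The lifted cover in scene panel 1 has its front right corner at crop (119,90) and rear right corner at (75,340). The marker pin is at crop (84,80), and in the side panel at (178,252). I'll get both angles from the images numerically.

Run:
```python
from h import *
import cv2
P=np.load("P.npy")
for n in ("scene","side"):
    c=viewer.get_calibration(n);pin=lambda a,rr=175,y=-147,o=0:proj(c,w(P,(45-rr*np.cos(a)+o*np.sin(a),y,95+rr*np.sin(a)+o*np.cos(a))))
    print(n,"dpx/drad pin",(pin(.75)-pin(.65))/.1,"dir",pin(.7)-pin(.7,0), "hinge",pin(.7,0),"pin",pin(.7))
    g=cv2.cvtColor(cv2.imread(f"pics/{n}0.png"),cv2.COLOR_BGR2GRAY).astype(float)
    for rr in (60,90,120,150):
        a0=pin(.7,rr);d=pin(.7)-pin(.7,0);nn=np.array([-d[1],d[0]])/np.hypot(*d)
        pr=[cv2.getRectSubPix(g.astype(np.float32),(1,1),tuple((a0+k*nn).astype(float)))[0,0] for k in np.arange(-9,9.1,1)]
        print(rr,a0.round(1),nn.round(2),np.round(pr).astype(int).tolist())
c=viewer.get_calibration("scene")
cov=lambda a,l,y,o:proj(c,w(P,(45-l*np.cos(a)+o*np.sin(a),y,95+l*np.sin(a)+o*np.cos(a))))
m=np.array([230+119/3.333,170+90/3.333]);m2=np.array([230+75/3.333,170+340/3.333])
print("meas",m,m2)
for a in (.65,.7,.75): print(a,cov(a,175,-125,8),cov(a,0,-125,8))
```

```text
scene dpx/drad pin [-27.90934413   9.23534775] dir [ 13.81363398 -75.13984225] hinge [241.64096035 268.64626148] pin [255.45459433 193.50641922]
60 [246.3 243.4] [0.98 0.18] [230, 231, 230, 213, 184, 181, 203, 208, 209, 211, 202, 167, 151, 197, 219, 228, 232, 231, 231]
90 [248.6 230.6] [0.98 0.18] [225, 232, 231, 232, 226, 185, 135, 127, 131, 163, 191, 175, 174, 214, 233, 230, 229, 229, 229]
120 [251.  217.6] [0.98 0.18] [231, 230, 230, 231, 231, 217, 166, 127, 119, 126, 128, 115, 129, 168, 175, 186, 198, 209, 224]
150 [253.4 204.5] [0.98 0.18] [185, 167, 156, 155, 160, 180, 203, 213, 214, 213, 206, 175, 124, 102, 107, 105, 98, 90, 94]
side dpx/drad pin [ 48.70758806 -67.68347293] dir [-39.86709562 -19.28238771] hinge [413.57497723 197.09022024] pin [373.70788161 177.80783254]
60 [401.2 191.1] [ 0.44 -0.9 ] [150, 122, 109, 104, 96, 85, 84, 99, 122, 139, 138, 136, 128, 114, 108, 113, 124, 126, 122]
90 [394.5 187.9] [ 0.44 -0.9 ] [60, 61, 69, 87, 94, 98, 101, 109, 127, 143, 149, 151, 150, 149, 148, 156, 166, 175, 174]
120 [387.5 184.5] [ 0.44 -0.9 ] [99, 102, 100, 100, 97, 99, 101, 103, 112, 123, 132, 132, 123, 108, 101, 96, 97, 110, 141]
150 [380.2 180.9] [ 0.44 -0.9 ] [100, 99, 101, 102, 102, 101, 107, 122, 141, 146, 147, 148, 139, 119, 104, 99, 100, 99, 97]
meas [265.70357036 197.00270027] [252.50225023 272.01020102]
0.65 [265.05359797 195.69232817] [249.51584117 272.04834366]
0.7 [263.71612718 196.26144865] [249.48269117 272.21790932]
0.75 [262.31905532 197.03807755] [249.452802   272.38474995]
```

Run:
```python
from h import *
import cv2
P=np.load("P.npy");c=viewer.get_calibration("side")
bar=lambda a,y:proj(c,w(P,(45-150*np.cos(a)+53*np.sin(a),y,95+150*np.sin(a)+53*np.cos(a))))
for f,a in (("side0",0),("side4",0),("side5",.71)):
    g=cv2.cvtColor(cv2.imread(f"pics/{f}.png"),cv2.COLOR_BGR2GRAY).astype(np.float32)
    for y in (-30,-36,-42,-48):
        d=bar(a,y-5)-bar(a,y+5);nn=np.array([d[1],-d[0]])/np.hypot(*d)
        pr=[cv2.getRectSubPix(g,(1,1),tuple((bar(a,y)+k*nn).astype(float)))[0,0] for k in np.arange(-6,6.1,.5)]
        print(f,y,bar(a,y).round(1),nn.round(2),np.round(pr).astype(int).tolist())
print((bar(.75,-40)-bar(.65,-40))/.1)
```

```text
side0 -30 [336.  174.2] [ 0.69 -0.73] [102, 103, 102, 100, 100, 100, 97, 95, 95, 96, 102, 113, 124, 135, 145, 153, 150, 142, 130, 114, 103, 99, 100, 100, 99]
side0 -36 [337.4 175.5] [ 0.69 -0.73] [101, 100, 98, 98, 100, 100, 98, 94, 89, 95, 103, 114, 126, 138, 146, 149, 150, 142, 128, 114, 106, 101, 98, 99, 101]
side0 -42 [338.8 176.8] [ 0.69 -0.73] [97, 98, 101, 101, 99, 98, 93, 92, 93, 95, 103, 114, 126, 138, 147, 150, 148, 140, 125, 112, 103, 98, 98, 99, 101]
side0 -48 [340.2 178.2] [ 0.69 -0.73] [99, 99, 101, 102, 101, 98, 98, 98, 98, 97, 100, 110, 125, 137, 146, 150, 145, 137, 126, 114, 103, 98, 97, 95, 98]
side4 -30 [336.  174.2] [ 0.69 -0.73] [104, 104, 105, 106, 104, 101, 95, 95, 99, 101, 106, 117, 129, 141, 150, 156, 154, 146, 133, 120, 110, 103, 103, 104, 105]
side4 -36 [337.4 175.5] [ 0.69 -0.73] [102, 103, 104, 105, 105, 104, 102, 98, 93, 99, 107, 117, 131, 143, 152, 155, 153, 145, 132, 119, 110, 106, 104, 105, 105]
side4 -42 [338.8 176.8] [ 0.69 -0.73] [104, 104, 104, 104, 104, 104, 102, 99, 98, 100, 108, 119, 131, 142, 150, 155, 153, 144, 130, 115, 107, 103, 102, 104, 104]
side4 -48 [340.2 178.2] [ 0.69 -0.73] [107, 107, 106, 105, 104, 104, 103, 99, 97, 99, 105, 117, 132, 144, 151, 153, 150, 142, 133, 120, 108, 102, 103, 104, 103]
side5 -30 [362.7 135.2] [ 0.6 -0.8] [167, 142, 116, 95, 84, 79, 85, 91, 95, 98, 103, 115, 127, 138, 145, 152, 150, 141, 127, 116, 107, 104, 103, 104, 104]
side5 -36 [364.2 136.4] [ 0.6 -0.8] [161, 138, 113, 92, 83, 81, 84, 88, 92, 98, 106, 117, 129, 139, 147, 153, 151, 140, 125, 115, 109, 106, 105, 104, 105]
side5 -42 [365.8 137.5] [ 0.6 -0.8] [144, 123, 103, 83, 78, 80, 83, 87, 93, 100, 108, 118, 129, 139, 146, 151, 152, 140, 127, 114, 108, 105, 104, 102, 103]
side5 -48 [367.3 138.7] [ 0.6 -0.8] [142, 124, 109, 98, 91, 91, 92, 96, 102, 105, 111, 118, 126, 134, 142, 142, 141, 135, 124, 113, 107, 106, 105, 105, 106]
[ 50.9737845 -46.8154032]
```

Run:
```python
from h import *
import cv2
P=np.load("P.npy");c=viewer.get_calibration("side")
pt=lambda a,rr,y=-147:proj(c,w(P,(45-rr*np.cos(a),y,95+rr*np.sin(a))))
K=np.arange(-10,10.1,.5)
for f in ("side0","side4"):
    g=cv2.cvtColor(cv2.imread(f"pics/{f}.png"),cv2.COLOR_BGR2GRAY).astype(np.float32)
    samp=lambda q:cv2.getRectSubPix(g,(1,1),tuple(q.astype(float)))[0,0]
    for lab,rr,y in [("arm",r,-147) for r in (35,130,140,150,158)]+[("pin",175,y) for y in (-161,-154,-147,-140,-133)]:
        d=pt(.71,rr+5,y)-pt(.71,rr-5,y)
        if lab=="pin": d=pt(.71,rr,y-5)-pt(.71,rr,y+5)
        nn=np.array([d[1],-d[0]])/np.hypot(*d); nn*=-np.sign(nn[1])
        print(f,lab,rr,y,pt(.71,rr,y).round(1),nn.round(2),np.round([samp(pt(.71,rr,y)+k*nn) for k in K]).astype(int)[4:-4].tolist())
```

```text
side0 arm 35 -147 [406.6 193.5] [ 0.45 -0.89] [150, 153, 155, 157, 157, 155, 148, 144, 139, 137, 135, 132, 129, 130, 140, 149, 148, 148, 147, 147, 147, 148, 149, 152, 153, 159, 167, 172, 174, 175, 175, 175, 173]
side0 arm 130 -147 [385.5 182.8] [ 0.45 -0.89] [102, 100, 100, 102, 103, 103, 102, 101, 100, 100, 107, 115, 126, 137, 144, 147, 149, 150, 150, 147, 144, 137, 127, 114, 101, 97, 99, 102, 100, 99, 100, 102, 109]
side0 arm 140 -147 [383.  181.6] [ 0.45 -0.89] [102, 101, 101, 100, 98, 100, 102, 100, 97, 99, 105, 114, 126, 137, 142, 146, 148, 149, 148, 147, 144, 138, 128, 115, 104, 99, 98, 100, 102, 101, 99, 99, 101]
side0 arm 150 -147 [380.6 180.4] [ 0.45 -0.89] [100, 101, 102, 102, 102, 102, 101, 101, 101, 109, 116, 125, 136, 142, 145, 146, 147, 148, 148, 147, 142, 137, 127, 114, 106, 101, 97, 98, 100, 100, 100, 98, 97]
side0 arm 158 -147 [378.6 179.3] [ 0.45 -0.89] [97, 97, 100, 102, 107, 114, 121, 129, 136, 141, 147, 148, 149, 149, 148, 147, 147, 147, 146, 146, 147, 147, 138, 125, 114, 107, 101, 98, 98, 99, 100, 101, 102]
side0 pin 175 -161 [378.3 180.6] [ 0.65 -0.76] [97, 99,
[... 2389 characters left out ...]
53, 154, 156, 155, 151, 144, 133, 119, 108, 104, 104, 105, 106, 106]
side4 pin 175 -147 [374.2 177.1] [ 0.65 -0.76] [104, 105, 105, 103, 104, 104, 104, 100, 96, 96, 101, 105, 111, 116, 122, 127, 133, 138, 142, 147, 152, 157, 158, 153, 145, 132, 119, 110, 106, 105, 105, 106, 105]
side4 pin 175 -140 [372.2 175.4] [ 0.65 -0.76] [103, 101, 103, 107, 108, 105, 104, 101, 98, 98, 103, 110, 117, 119, 119, 119, 122, 126, 134, 143, 151, 155, 157, 156, 149, 137, 121, 108, 101, 103, 102, 101, 102]
side4 pin 175 -133 [370.2 173.7] [ 0.65 -0.76] [99, 103, 103, 103, 103, 104, 104, 100, 96, 97, 102, 106, 109, 111, 112, 112, 117, 126, 134, 143, 151, 156, 157, 155, 141, 125, 112, 108, 104, 104, 105, 107, 104]
```

Cover and marker both come out at 0.71 ± 0.005 rad. I'll run one hold call to confirm it is settled, and check that the pot hasn't moved.

>>> {"api": "carry_out", "payload": {"increments": [0,0,0,0,0,0,-1,0,0,0,0,0,0,-1,0,0,0,0,0,0,-1,0,0,0,0,0,0,-1,0,0,0,0,0,0,-1,0,0,0,0,0,0,-1,0,0,0,0,0,0,-1,0,0,0,0,0,0,-1,0,0,0,0,0,0,-1,0,0,0,0,0,0,-1]}}

```text
time: 16.8
tool_pos: [683.4, 87.7, 217.7]
tcp_rot: [179.8, 0.0, 95.3]
ft_force: [-10.2, -1.8, 13.3]
finger_gap: 9.9
grip_force: 51.2
```

Run:
```python
from h import *
import cv2
s=sense();print(s["tool_pos"],s["finger_gap"],s["grip_force"],s["ft_force"])
P=np.load("P.npy");c=viewer.get_calibration("side");g=viewer.snapshot("side");cv2.imwrite("pics/side6.png",g[:,:,::-1])
g=cv2.cvtColor(g,cv2.COLOR_RGB2GRAY).astype(np.float32)
bar=lambda a,y:proj(c,w(P,(45-150*np.cos(a)+53*np.sin(a),y,95+150*np.sin(a)+53*np.cos(a))))
for y in (-36,-42):
    d=bar(.71,y-5)-bar(.71,y+5);nn=np.array([d[1],-d[0]])/np.hypot(*d)
    print(np.round([cv2.getRectSubPix(g,(1,1),tuple((bar(.71,y)+k*nn).astype(float)))[0,0] for k in np.arange(-1,5.1,.5)]).tolist())
# pot rim/ring region: shift of the pot crop between pictures 4 and 6
A=cv2.cvtColor(cv2.imread("pics/side4.png"),cv2.COLOR_BGR2GRAY)[205:260,262:345].astype(np.float32)
print(cv2.phaseCorrelate(A,g[205:260,262:345]))
p=proj(c,w(P,(-165,-85,58)));print(p)
```

```text
[683.39069621  87.65748426 217.6760921 ] 9.933421368785973 51.199132204055786 [-10.20708095  -1.77053741  13.27072594]
[107.0, 118.0, 130.0, 140.0, 146.0, 148.0, 146.0, 138.0, 126.0, 116.0, 108.0, 105.0, 105.0]
[107.0, 118.0, 128.0, 138.0, 146.0, 152.0, 155.0, 140.0, 125.0, 113.0, 106.0, 103.0, 104.0]
((-0.033189255217870084, 0.02413928686503297), 0.911999888949924)
[326.54773531 224.28807526]
```

```bash
python3 -c "
from bench import order
print(order.hand_in())"
```

```text
the job is handed in; nothing more can be done
None
```

I handed the job in with the pot within about 1.5 mm of the drain ring's centre and the cover held steady at about 0.71 rad. By the images, that matches the marker's angle to within about 0.005 rad.

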